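# Lock the swivel vise and bring the file over the bridge blank

### The arm

A 6-joint arm with a two-finger parallel gripper is mounted at the origin on the work surface. World frame = base frame: x ahead of the robot, y to its left, z up, the work surface at z = 0. Lengths are in m, angles in rad, forces in N, time in s.
With the tool pointing down it reaches from about 0.375 to 0.925 m from the base axis. Payload 5.7 kg.
Tool frame: the origin (TCP) lies midway between the tips of the shut fingers; the grasp point (between the pads) lies 19 mm behind it (env.grip_depth is the distance from the TCP to the grasp point, in m); z points along the fingers, y is the line along which they close (so a half turn about z gives the same grasp; the last joint's range is limited). The gripper opens to 85 mm and grips with 20 to 120 N. Pads are 22 mm wide; open, the fingers measure 114 mm over their backs; the gripper's body (76 mm by 85 mm) begins 54 mm behind the grasp point. The pads swing forward as they close: fully open they stand 13 mm farther back than shut.
Start: joints at [-1.414, 0.359, 1.51, -0, 1.272, -0.115], TCP at [0.161, -0.578, 0.231] pointing down, gripper open.
Joint ranges: [-2.97, 2.97], [-1.01, 2.36], [0.21, 2.38], [-0.96, 4.11], [0.2, 2.71], [-2.98, 2.98]. Speed limits (rad/s): [2.39, 2.39, 3.14, 3.14, 3.14, 3.14].

### API

Orientations are given as a unit quaternion [w, x, y, z].
In Python, from rig import env gives the robot as it stands. The module is installed in compiled form; this text tells all that it offers.
- The arm moves only by the tool move_arm, never from a script. Its arguments are lists of equal length, an entry for each row: "gripper": the opening, from 0 (shut) to 1 (fully open); "xyz": the shift along the tool's x, y, z in cm, a list of three; "turn": the turn about the tool's z in rad. A call has 1 to 5 rows; each row is the pose to reach, as a shift and turn from the pose commanded when the call began, along the tool's axes at that moment; what a row does not reach only later rows make up. A row lasts 1/10 s, in which the tool goes at most 50 mm and 8.59 degrees, less where a joint would pass 70% of its speed; a pose out of reach is approached as far as the arm can. A call with a gripper value outside its range is refused whole. The fingers move at their own pace and stop on an object; "newtons" is the grip in N (left out, the last holds). Time passes only in rows, so rows that repeat a pose let the fingers close. It gives the time, the measured TCP pose, the force, the opening and the grip force at its end, in the units of the state.
- env.get_obs(): the state, without advancing time (a new reading comes with each control period).
- env.grab_frame(name): name is "scene" or "top" or "wrist"; returns (picture, depth): 420x560x3 uint8, red, green, blue; 420x560 float32, m along the optical axis (not along the pixel's ray), 0 where there is no reading.
- env.camera_info(name): a dict with "mtx" (3x3 intrinsics, pixels), "camera_from_world" (4x4, takes a point from world to camera coordinates). Camera axes: x right, y down, z forward; pixel columns grow to the right and rows downward; lengths in m; the calibration is good to about 2 mm. A picture is of the moment at which its call begins: read the wrist's pose just before it. camera_info takes no time and is no camera call; for the wrist camera it gives the pose at the moment of the call.
- env.close_job(): hands the job in; it is judged then, once.
Trained networks look in the newest picture that a camera, given by its name, has taken for a name from the list of things; names that differ only in an ending like _2 or _b are one class to them, and where a whole thing is asked for, a point or a joint stands for the part that bears it (a point fixed in the world has none). Each returns a list of dicts, best first, with "conf" (0 to 1); they miss things now and then, are a little off and sometimes report something else, mostly with a low value. They report only what shows in the picture. A call takes as long as a camera call. They do not tell look-alikes from the thing itself.
- env.silhouettes(camera, thing): "mask" (420x560 bool, what is visible of it) and "at" ([column, row] in pixels, amid what is visible of it).
- env.mark_of(camera, thing): "at" ([column, row] in pixels: a listed point, or the origin of a listed thing).
The state is a dict: "time": time; "qpos": joint angles; "dq": joint speeds; "joint_torque": joint torques, N m; "eef_pos": TCP position; "ee_rot": TCP orientation; "wrist_force": force on the tool from outside, world axes, zero at the start; "torque": the same for the moment, N m; "width": finger opening in m; "finger_force": force on a finger pad.
Only numpy, scipy, OpenCV 4.12 (cv2) and the standard library are available. Lean on these libraries where they do the work, as an engineer would, in place of code of your own. Each camera call takes 0.05 s, during which the arm holds its last target. There are 200 camera calls.

### The job

The rosewood bridge blank in the small bench vise is to be filed. First tighten the vise's swivel: swing the lever of its lock ring clockwise, seen from above, until the ring's pointer stands at the long locked line on the base. Then draw the flat file (long flat-sided handle; not the stubby mushroom-handled chisel) out of the sloped tool block, turn it level with its flat face down, and finish still holding it in the gripper, steady and touching nothing else, with the middle of its blade over the middle of the blank, lengthwise along it and about 5 cm above; leave the chisel, the jack cup and the capo as they are.

Things in the scene. Friction and masses are not known exactly. Their poses are not given: they have to be found in the camera images.
- vise: Fixed black cast-iron swivel vise gripping a rosewood blank 150 x 32 x 12 mm (x, y, z). Origin on the swivel axis at counter height; z up, x along the blank, within 0.4 rad of straight away from the robot. Jaws: x -30 to 30, y -37 to 37, up to 113 mm. Blank: z 106 to 118 mm, centred on the axis. Screw and tommy bar stand out to y = -100 mm, 110 mm high; room above the lever on the +y side is free.
- blank_top (a point): Middle of the blank's top face, 118 mm above the counter; axes as the vise.
- lock_ring (a joint): Turn (rad) of the knurled swivel lock ring, 90 mm across, 12 to 26 mm high, round the vise's foot; grows clockwise from above. Starts at 0 to 0.45; locked mark at 1.20 (ring's white pointer meets the longer white line on the base), solid stop 1.25, above 1.1 is locked. Stays where left; 0.25 Nm turns it. At 0 the lever points 0.6 rad to -x of the vise's +y, at 1.2 0.6 rad to +x of it.
- lever_knob (a point): Middle of the upright round black knob on the end of the lock ring's bent lever: 18 mm diameter, standing 40 to 74 mm above the counter (this point at 57 mm), 100 mm from the vise's swivel axis. It moves round that axis with the ring.
- block: Fixed dark hardwood sloped tool block, foot 130 x 160 mm. Origin at counter height, 5 mm beyond the foot's middle; x away from the robot, y along its length, z up. Slots at y = -45, 0, 45 mm, 6 x 16.5 mm, 62 mm deep, leaning 45 deg to -x: mouths at x = -33, z = 83 mm, highest edge 100 mm. Tools come out along (-0.707, 0, 0.707). File in one end slot, chisel in the other (varies), middle empty.
- file: Flat steel file, about 90 g: blade 14 x 4 mm, 125 mm long, ferrule, wooden flat-sided handle 22 mm wide (y), 24 mm thick (z), 95 mm long. Origin on the centre line at the handle's front end; x to the tip (137 mm; butt at -95 mm), z normal to the flat faces (alike), y across. Starts 62 mm deep in a slot, tip down and away, leaning 45 deg, its y along the block's y. Balances at x = 30 mm.
- file_grip (a point): On the file's centre line in its handle, 38 mm behind the front end: a good place to grip across the 22 mm width (about 163 mm above the counter at the start). Gripped with the tool tilted some 25 deg back, fingers pointing down and towards the robot, the file is later level with the tool only some 20 deg the other way.
- file_blade (a point): Middle of the file's blade, on the centre line, 75 mm ahead of the file's origin.
- file_tip (a point): Tip of the file's blade.
- chisel: Bystander: palm chisel with a short round mushroom handle of 36 mm diameter, in the other end slot of the block; origin in its handle, x to the tip (137 mm from the origin).
- jack_cup: Bystander: round nickel output jack cup, 33 mm diameter, 21 mm high, lying loose on the counter; origin under its middle.
- capo: Bystander: chipped black plastic capo, about 90 x 65 mm and 14 mm high, lying loose on the counter; origin under its longer bar.
Mind the look-alikes: they are no part of the job. What is shaped like the file but orange is not meant.

How it is judged:
By the outcome, as a careful person would: the job done as asked, in the order asked, and still so for the second after the job is handed in, while the arm keeps its last pose, push and grip.
It also fails if it takes over 48 s, if anything falls off the work surface, if the arm or the gripper's body presses on something with over 40 N, if the wrist force passes 120 N, or if a joint passes its speed limit or range.

## Working session

There is one attempt and no reset: what is moved stays moved. The work goes in short steps, Python scripts to look and compute and a tool call to move; the robot and the scene stay as the last step left them, time stands still between calls to the robot, and variables do not carry over. Pictures are saved under pics/ and viewed, at most 10 in all, crops included, and the job is handed in when it is done.

Besides the shell and the picture viewer there is one more tool, called after "Emit:" by a JSON object that holds its "api" and its "payload", one argument or row to a line. move_arm: Moves the arm, as the interface text tells. Its arguments: {"type":"object","properties":{"gripper":{"type":"array"},"xyz":{"type":"array"},"turn":{"type":"array"},"newtons":{"type":"number"}},"required":["gripper","xyz","turn"]}

```bash
mkdir -p pics; cat > h.py <<'E'
import numpy as np, cv2
from scipy.spatial.transform import Rotation as R
from rig import env
def rot(q): return R.from_quat([q[1],q[2],q[3],q[0]]).as_matrix()
def pix(cam,uv,z=None,d=None):
    i=env.camera_info(cam);K=i["mtx"];T=np.linalg.inv(i["camera_from_world"])
    r=T[:3,:3]@np.linalg.solve(K,[uv[0],uv[1],1.]);o=T[:3,3]
    return o+r*((z-o[2])/r[2] if d is None else d)
def save(n,im): cv2.imwrite(f"pics/{n}.png",im[:,:,::-1])
E
python3 - <<'E'
from h import *
np.set_printoptions(precision=4,suppress=True)
o=env.get_obs();print(o["time"],o["eef_pos"],o["ee_rot"],rot(o["ee_rot"]))
a=[]
for c in("scene","top"):
    im,d=env.grab_frame(c);a.append(im);save(c,im)
    for t,z in [("vise",0),("blank_top",.118),("lever_knob",.057),("block",0),("file",None),("file_grip",.163),("chisel",None),("jack_cup",0),("capo",0)]:
        for m in env.mark_of(c,t)[:2]:
            u,v=m["at"];dd=d[int(min(max(v,0),419)),int(min(max(u,0),559))]
            print(c,t,round(m["conf"],2),np.round(m["at"],1),"z:",pix(c,m["at"],z) if z is not None else "", "d:",pix(c,m["at"],d=dd))
E
```

```text
0.0 [ 0.1609 -0.5773  0.2305] [-0.0009  0.9908  0.1355 -0.    ] [[ 0.9633  0.2684 -0.0003]
 [ 0.2684 -0.9633  0.0018]
 [ 0.0002 -0.0018 -1.    ]]
scene vise 0.94 [202.3 377.4] z: [ 0.6123 -0.1991  0.    ] d: [ 0.6551 -0.22    0.1158]
scene blank_top 0.84 [191.7 351.7] z: [ 0.6157 -0.1997  0.118 ] d: [ 0.6147 -0.1992  0.1157]
scene lever_knob 0.76 [223.7 318.2] z: [ 0.5945 -0.1083  0.057 ] d: [ 0.5971 -0.1103  0.0631]
scene block 0.58 [336.  211.3] z: [0.6117 0.2622 0.    ] d: [0.6359 0.2118 0.0656]
scene block 0.16 [191. 350.] z: [ 0.5617 -0.173   0.    ] d: [ 0.6127 -0.1982  0.1175]
scene file 0.91 [304.8 142.1] z:  d: [0.5122 0.2785 0.1478]
scene file 0.68 [346.1 332.6] z:  d: [0.7819 0.0075 0.0201]
scene file_grip 0.71 [293.6 132.6] z: [0.485  0.2759 0.163 ] d: [0.4863 0.2738 0.165 ]
scene file_grip 0.71 [326.2 332.4] z: [ 0.7799 -0.074   0.163 ] d: [ 0.7523 -0.0136  0.0224]
scene chisel 0.75 [290.8 172.6] z:  d: [0.5375 0.1881 0.1447]
scene jack_cup 0.69 [202.3 266.2] z: [ 0.4571 -0.0238  0.    ] d: [ 0.4594 -0.0255  0.0042]
scene capo 0.95 [221.9 212.7] z: [ 0.3968  0.1119 -0.  
[... 290 characters left out ...]
 0.0748]
top lever_knob 0.24 [388.4 194.6] z: [ 0.6148 -0.2223  0.057 ] d: [ 0.6073 -0.2047  0.1214]
top block 0.71 [206.6 196. ] z: [0.6089 0.2675 0.    ] d: [0.599  0.2538 0.0943]
top file 0.72 [166.9 291.9] z:  d: [0.3473 0.3633 0.0183]
top file 0.68 [188.9 228.6] z:  d: [0.5136 0.2869 0.1452]
top file_grip 0.98 [189.5 241.2] z: [0.4832 0.2813 0.163 ] d: [0.4832 0.2788 0.1768]
top file_grip 0.72 [307.8 148.5] z: [0.7118 0.0021 0.163 ] d: [ 0.7428 -0.0101  0.0219]
top chisel 0.77 [223.2 221.7] z:  d: [0.5313 0.2037 0.1525]
top jack_cup 0.55 [314.3 255.3] z: [ 0.4501 -0.0325  0.    ] d: [ 0.4505 -0.0309  0.0154]
top capo 0.63 [260.2 279.5] z: [0.3822 0.1148 0.    ] d: [0.3832 0.1146 0.0123]
```

View pics/scene.png

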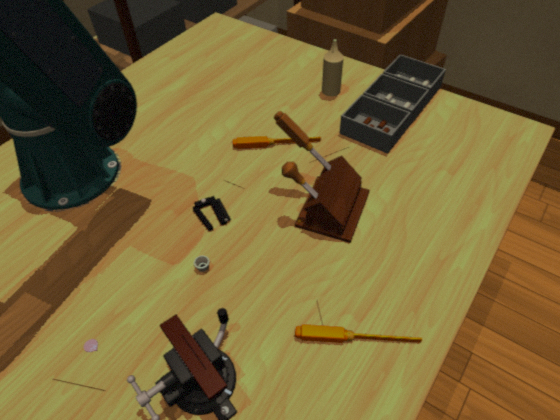

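View pics/top.png

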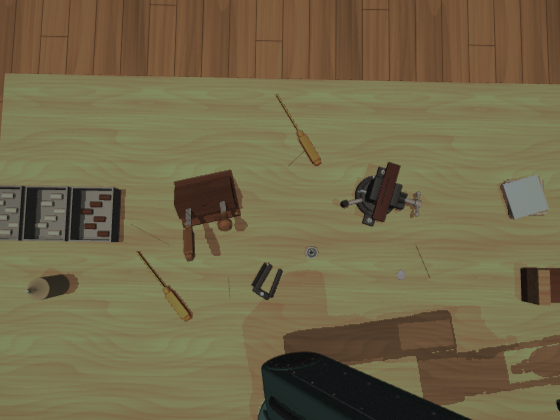

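The scene view shows the vise at about (200,370) and the knob at (223,317). The real file has the brown handle at (293,130), in the +y slot, and the chisel is at (290,170). The orange look-alikes are at (255,142) and (325,333). In the top view the blank runs from (367,224) to (397,165) and the knob is at (344,204). Next I'll measure the yaws.

```bash
python3 - <<'E'
from h import *
np.set_printoptions(precision=4,suppress=True)
def cloud(c):
    im,d=env.grab_frame(c);i=env.camera_info(c);K=i["mtx"];T=np.linalg.inv(i["camera_from_world"])
    v,u=np.mgrid[:420,:560];p=np.stack([(u-K[0,2])/K[0,0],(v-K[1,2])/K[1,1],np.ones_like(d)],-1)*d[...,None]
    return im,d,p@T[:3,:3].T+T[:3,3]
for c in("top","scene"):
    im,d,P=cloud(c)
    # blank: reddish, z .112-.125
    m=(abs(P[...,0]-.615)<.12)&(abs(P[...,1]+.2)<.12)&(abs(P[...,2]-.118)<.008)&(im[...,0]>1.7*im[...,2].astype(float))
    q=P[m][:,:2].astype(np.float32);r=cv2.minAreaRect(q);print(c,"blank",len(q),r,"mean",P[m].mean(0))
    w,V=np.linalg.eigh(np.cov(q.T));print(" yaw",np.arctan(V[1,1]/V[0,1]))
    for s in env.silhouettes(c,"file")[:3]:
        q=P[s["mask"]&(d>0)]
        if abs(np.median(q[:,0])-.5)<.08 and q[:,2].max()>.12:
            q=q[q[:,2]>.1];mu=np.median(q,0);w,V=np.linalg.eigh(np.cov(q.T));a=V[:,2]*np.sign(V[0,2]);print(c,"file",s["conf"],len(q),mu,"axis",a,"yaw",np.arctan2(a[1],a[0]))
    s=env.silhouettes(c,"block")[0];q=P[s["mask"]&(d>0)]
    q=q[(q[:,2]>.09)&(q[:,2]<.105)];print(c,"block top",len(q),cv2.minAreaRect(q[:,:2].astype(np.float32)))
    for t in("lever_knob","file_grip","blank_top"):
        print(c,t,[ (round(x["conf"],2),np.round(x["at"],1)) for x in env.mark_of(c,t)[:1]])
    q=P[(P[...,2]>.066)&(P[...,2]<.08)&(np.hypot(P[...,0]-.59,P[...,1]+.105)<.025)];print(c,"knob top",len(q),q.mean(0) if len(q) else 0)
print(env.get_obs()["time"])
E
```

```text
top blank 727 ((0.6159845590591431, -0.1994905173778534), (0.032910339534282684, 0.14823605120182037), 73.35226440429688) mean [ 0.6146 -0.1991  0.1181]
 yaw -0.2845319561871492
top block top 480 ((0.5921089053153992, 0.26288145780563354), (0.03035205975174904, 0.1495152711868286), 11.08989143371582)
top lever_knob [(0.79, array([344.3, 203. ]))]
top file_grip [(0.85, array([190.8, 239.5]))]
top blank_top [(0.91, array([385.8, 190.5]))]
top knob top 37 [ 0.5895 -0.1035  0.0734]
scene blank 1995 ((0.6171631217002869, -0.19591261446475983), (0.06720653176307678, 0.15191486477851868), 83.59903717041016) mean [ 0.6211 -0.2027  0.1171]
 yaw -0.28867441309585373
scene file 0.76 718 [0.4864 0.2771 0.1641] axis [ 0.6943  0.1876 -0.6948] yaw 0.2638664469595717
scene block top 487 ((0.592612087726593, 0.26111602783203125), (0.024020502343773842, 0.15258289873600006), 14.024136543273926)
scene lever_knob [(0.73, array([224.1, 318.9]))]
scene file_grip [(0.75, array([294.2, 131. ]))]
scene blank_top [(0.93, array([191.9, 350.6]))]
scene knob top 84 [ 0.5915 -0.1059  0.0719]
1.6
```

```bash
cat >> h.py <<'E'
def plan(p1,yaw1,per=.045,pt=.14,start=None):
    """straight move of a tool pointing down to p1/yaw1 (tool x heading); prints the calls"""
    o=env.get_obs();p=np.array(o["eef_pos"]);M=rot(o["ee_rot"]);y=np.arctan2(M[1,0],M[0,0])
    if start is not None: p,y=np.array(start[0]),start[1]
    d=np.array(p1)-p;dy=(yaw1-y+np.pi)%(2*np.pi)-np.pi
    n=int(np.ceil(max(np.linalg.norm(d)/per,abs(dy)/pt,1)));k=0
    while k<n:
        m=min(5,n-k);yk=y+dy*k/n;A=np.array([[np.cos(yk),np.sin(yk),0],[np.sin(yk),-np.cos(yk),0],[0,0,-1]])
        print("xyz",[[float(x) for x in np.round(A.T@d*100*j/n,1)] for j in range(1,m+1)],"turn",[round(float(-dy*j/n),2) for j in range(1,m+1)]);k+=m
    return (p1,yaw1)
E
python3 - <<'E'
from h import *
plan([.590,-.104,.19],1.825)
E
```

```text
xyz [[3.6, -2.3, 0.3], [7.2, -4.6, 0.6], [10.8, -6.8, 0.8], [14.4, -9.1, 1.1], [18.0, -11.4, 1.4]] turn [-0.1, -0.21, -0.31, -0.41, -0.52]
xyz [[4.3, -0.2, 0.3], [8.5, -0.4, 0.6], [12.8, -0.6, 0.8], [17.0, -0.8, 1.1], [21.3, -1.0, 1.4]] turn [-0.1, -0.21, -0.31, -0.41, -0.52]
xyz [[3.8, 1.9, 0.3], [7.6, 3.9, 0.6], [11.4, 5.8, 0.8], [15.2, 7.8, 1.1], [19.0, 9.7, 1.4]] turn [-0.1, -0.21, -0.31, -0.41, -0.52]
```

Emit:
{"api": "move_arm", "payload": {
  "gripper": [0.6,0.6,0.6,0.6,0.6],
  "xyz": [
    [3.6,-2.3,0.3],
    [7.2,-4.6,0.6],
    [10.8,-6.8,0.8],
    [14.4,-9.1,1.1],
    [18.0,-11.4,1.4]
  ],
  "turn": [-0.1,-0.21,-0.31,-0.41,-0.52],
  "newtons": 30
}}

```text
time: 2.1
eef_pos: [0.3048, -0.4186, 0.2173]
ee_rot: [0.0, 0.922, 0.387, 0.0]
wrist_force: [0.1, 0.0, -0.4]
width: 0.0512
finger_force: 0.0
```

Emit:
{"api": "move_arm", "payload": {
  "gripper": [0.6,0.6,0.6,0.6,0.6],
  "xyz": [
    [4.3,-0.2,0.3],
    [8.5,-0.4,0.6],
    [12.8,-0.6,0.8],
    [17.0,-0.8,1.1],
    [21.3,-1.0,1.4]
  ],
  "turn": [-0.1,-0.21,-0.31,-0.41,-0.52]
}}

```text
time: 2.6
eef_pos: [0.4475, -0.2599, 0.2035]
ee_rot: [0.0, 0.791, 0.612, 0.0]
wrist_force: [0.2, -0.3, -0.0]
width: 0.0514
finger_force: 0.0
```

Emit:
{"api": "move_arm", "payload": {
  "gripper": [0.6,0.6,0.6,0.6,0.6],
  "xyz": [
    [3.8,1.9,0.3],
    [7.6,3.9,0.6],
    [11.4,5.8,0.8],
    [15.2,7.8,1.1],
    [19.0,9.7,1.4]
  ],
  "turn": [-0.1,-0.21,-0.31,-0.41,-0.52]
}}

```text
time: 3.1
eef_pos: [0.5901, -0.1009, 0.1894]
ee_rot: [0.0, 0.607, 0.794, 0.0]
wrist_force: [0.8, -0.4, 0.2]
width: 0.0511
finger_force: 0.0
```

```bash
python3 - <<'E'
from h import *
np.set_printoptions(precision=4,suppress=True)
im,d=env.grab_frame("wrist");save("w1",im)
for t,z in(("lever_knob",.057),("blank_top",.118)):
    for m in env.mark_of("wrist",t)[:2]: print(t,round(m["conf"],2),np.round(m["at"]),pix("wrist",m["at"],z))
s=plan([.590,-.104,.046],1.825)
E
```

```text
lever_knob 0.68 [271. 197.] [ 0.5914 -0.0993  0.057 ]
blank_top 0.94 [269. 351.] [ 0.6146 -0.2024  0.118 ]
xyz [[-0.1, -0.0, 3.6], [-0.2, -0.1, 7.1], [-0.3, -0.1, 10.7], [-0.3, -0.1, 14.3]] turn [0.0, 0.01, 0.01, 0.01]
```

View pics/w1.png

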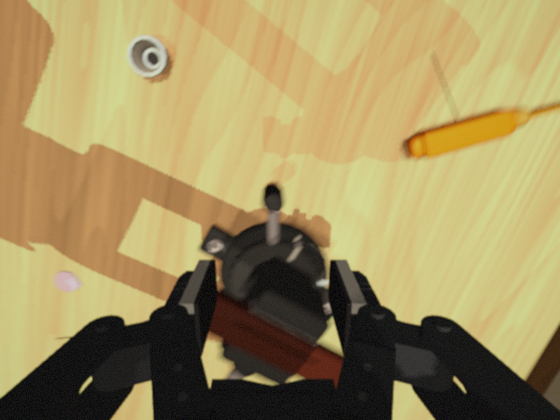

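The wrist view shows the knob at (273,197), centred between the fingers, with the lever pointing straight up the picture. I'll lower and grip.

Emit:
{"api": "move_arm", "payload": {
  "gripper": [0.6,0.6,0.6,0.6],
  "xyz": [
    [-0.1,0,3.6],
    [-0.2,-0.1,7.1],
    [-0.2,-0.1,10.7],
    [-0.2,-0.1,14.2]
  ],
  "turn": [0,0,0,0]
}}

```text
time: 3.65
eef_pos: [0.5875, -0.1057, 0.0464]
ee_rot: [0.0, 0.61, 0.792, -0.0]
wrist_force: [1.5, -0.7, -1.0]
width: 0.0511
finger_force: 0.0
```

Emit:
{"api": "move_arm", "payload": {
  "gripper": [0,0,0,0,0],
  "xyz": [
    [0,0,0],
    [0,0,0],
    [0,0,0],
    [0,0,0],
    [0,0,0]
  ],
  "turn": [0,0,0,0,0],
  "newtons": 30
}}

```text
time: 4.15
eef_pos: [0.5889, -0.1053, 0.0485]
ee_rot: [0.001, 0.609, 0.793, -0.0]
wrist_force: [-1.1, -3.1, -2.8]
width: 0.0169
finger_force: 30.6
```

```bash
cat > arc.py <<'E'
from h import *
import sys
C=np.array([.6148,-.2012]);N=int(sys.argv[1]);tot=float(sys.argv[2])
o=env.get_obs();p=np.array(o["eef_pos"]);M=rot(o["ee_rot"]);y=np.arctan2(M[1,0],M[0,0])
r=p[:2]-C;print(o["width"],o["wrist_force"],np.hypot(*r),np.arctan2(r[1],r[0]),y)
f=lambda a:np.array([[np.cos(a),-np.sin(a)],[np.sin(a),np.cos(a)]])@r+C
for k in range(0,N,5):
    a0=-tot*k/N;yk=y+a0;A=np.array([[np.cos(yk),np.sin(yk)],[np.sin(yk),-np.cos(yk)]])
    J=range(1,min(5,N-k)+1)
    print([[*map(float,np.round(A.T@(f(a0-tot*j/N)-f(a0))*100,1)),0] for j in J],[round(tot*j/N,3) for j in J])
E
python3 arc.py 15 1.13
```

```text
0.016928181229008153 [-1.05917264 -3.14573761 -2.79556776] 0.09935228425784481 1.8347875480226663 1.8319415603198008
[[-0.0, 0.7, 0], [-0.1, 1.5, 0], [-0.2, 2.2, 0], [-0.4, 2.9, 0], [-0.7, 3.7, 0]] [0.075, 0.151, 0.226, 0.301, 0.377]
[[-0.0, 0.7, 0], [-0.1, 1.5, 0], [-0.2, 2.2, 0], [-0.4, 2.9, 0], [-0.7, 3.7, 0]] [0.075, 0.151, 0.226, 0.301, 0.377]
[[-0.0, 0.7, 0], [-0.1, 1.5, 0], [-0.2, 2.2, 0], [-0.4, 2.9, 0], [-0.7, 3.7, 0]] [0.075, 0.151, 0.226, 0.301, 0.377]
```

Emit:
{"api": "move_arm", "payload": {
  "gripper": [0,0,0,0,0],
  "xyz": [
    [0,0.7,0],
    [-0.1,1.5,0],
    [-0.2,2.2,0],
    [-0.4,2.9,0],
    [-0.7,3.7,0]
  ],
  "turn": [0.075,0.151,0.226,0.301,0.377]
}}

```text
time: 4.65
eef_pos: [0.6258, -0.1021, 0.0485]
ee_rot: [0.0, 0.748, 0.664, -0.0]
wrist_force: [-2.8, -2.7, -0.4]
width: 0.0166
finger_force: 30.9
```

Emit:
{"api": "move_arm", "payload": {
  "gripper": [0,0,0,0,0],
  "xyz": [
    [0,0.7,0],
    [-0.1,1.5,0],
    [-0.2,2.2,0],
    [-0.4,2.9,0],
    [-0.7,3.7,0]
  ],
  "turn": [0.075,0.151,0.226,0.301,0.377]
}}

```text
time: 5.15
eef_pos: [0.6614, -0.1128, 0.0485]
ee_rot: [-0.0, 0.859, 0.512, -0.0]
wrist_force: [-2.7, 0.5, 0.1]
width: 0.0169
finger_force: 31.0
```

```bash
python3 arc.py 5 0.38
```

```text
0.016878744137956505 [-2.72727735  0.54101309  0.09237961] 0.09997060439314805 1.0854913607862897 1.0749715570572775
[[-0.0, 0.8, 0], [-0.1, 1.5, 0], [-0.2, 2.3, 0], [-0.4, 3.0, 0], [-0.7, 3.7, 0]] [0.076, 0.152, 0.228, 0.304, 0.38]
```

Going well, with low forces. I'll finish the arc, then release and lift.

Emit:
{"api": "move_arm", "payload": {
  "gripper": [0,0,0,0,0],
  "xyz": [
    [0,0.8,0],
    [-0.1,1.5,0],
    [-0.2,2.3,0],
    [-0.4,3.0,0],
    [-0.7,3.8,0]
  ],
  "turn": [0.076,0.152,0.228,0.304,0.385]
}}

```text
time: 5.65
eef_pos: [0.6912, -0.1366, 0.0485]
ee_rot: [-0.001, 0.941, 0.338, -0.001]
wrist_force: [-4.1, 0.6, 0.4]
width: 0.0167
finger_force: 31.0
```

```bash
python3 arc.py 1 0.05
```

```text
0.016733483856975612 [-4.1358801   0.5955567   0.40046884] 0.10007628613630667 0.701960243060495 0.689822402380246
[[-0.0, 0.5, 0]] [0.05]
```

Emit:
{"api": "move_arm", "payload": {
  "gripper": [0,0.6,0.6,0.6,0.6],
  "xyz": [
    [0,0.1,0],
    [0,0.1,0],
    [0,0.1,0],
    [0,0.1,0],
    [0,0.1,-4]
  ],
  "turn": [0.01,0.01,0.01,0.01,0.01]
}}

```text
time: 6.15
eef_pos: [0.6885, -0.1365, 0.0823]
ee_rot: [-0.003, 0.942, 0.335, -0.004]
wrist_force: [0.1, 1.1, 0.3]
width: 0.0511
finger_force: 0.0
```

Emit:
{"api": "move_arm", "payload": {
  "gripper": [0.6,0.6,0.6],
  "xyz": [
    [0.5,0,-5],
    [1,0,-10],
    [1,0,-13]
  ],
  "turn": [0,0,0]
}}

```text
time: 6.45
eef_pos: [0.7027, -0.1315, 0.2223]
ee_rot: [0.002, 0.942, 0.335, 0.003]
wrist_force: [0.4, 0.1, 0.8]
width: 0.051
finger_force: 0.0
```

```bash
python3 - <<'E'
from h import *
np.set_printoptions(precision=4,suppress=True)
im,d=env.grab_frame("wrist");save("w2",im)
for t,z in(("lever_knob",.057),("blank_top",.118)):
    for m in env.mark_of("wrist",t)[:2]: print(t,round(m["conf"],2),np.round(m["at"]),pix("wrist",m["at"],z))
print(env.get_obs()["time"])
# above the file, grip 42 mm back
s=plan([.55,.06,.27],.4); 
s=plan([.483,.277,.25],.21,start=s)
E
```

```text
lever_knob 0.7 [272. 196.] [ 0.6969 -0.139   0.057 ]
blank_top 0.84 [267. 332.] [ 0.6125 -0.1996  0.118 ]
6.6
xyz [[0.0, -4.1, -0.8], [0.1, -8.2, -1.6], [0.1, -12.3, -2.4], [0.2, -16.3, -3.3], [0.2, -20.4, -4.1]] turn [0.05, 0.09, 0.14, 0.19, 0.24]
xyz [[-0.9, -4.0, -0.8]] turn [0.05]
xyz [[0.4, -3.8, 0.3], [0.8, -7.5, 0.7], [1.1, -11.3, 1.0], [1.5, -15.1, 1.3], [1.9, -18.8, 1.7]] turn [0.03, 0.06, 0.09, 0.13, 0.16]
xyz [[-0.2, -3.8, 0.3]] turn [0.03]
```

View pics/w2.png

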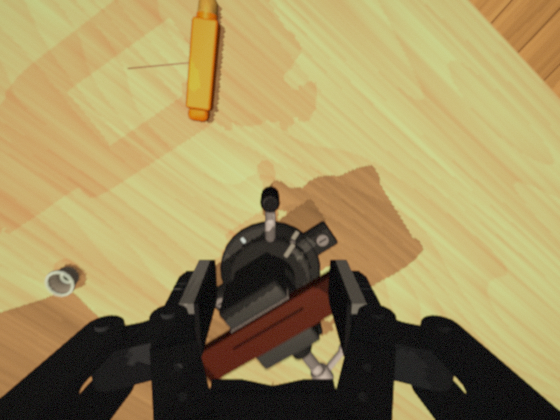

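The wrist view shows the knob at (270,197) and one white bar at about (293,242). The pointer appears to sit on the longer line, so I'll zoom in to confirm.

```bash
python3 -c "
import cv2
a=cv2.imread('pics/w2.png')[205:295,215:345];b=cv2.imread('pics/w1.png')[205:295,215:345]
cv2.imwrite('pics/w2z.png',cv2.resize(cv2.hconcat([b,a]),None,fx=3,fy=3,interpolation=cv2.INTER_CUBIC))"
```

```text
(no output)
```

View pics/w2z.png

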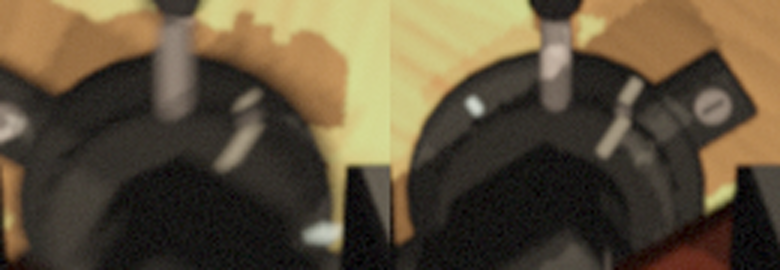

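```bash
python3 - <<'E'
from h import *
C=np.array([.6148,-.2012])
for n,uv,z in(("ptr in",(286,256.7),.026),("ptr out",(295,241.7),.026),("lineA",(296.3,233.7),.012),("lineA",(296.3,233.7),.005),("lineB",(243.3,240),.012),("lineB",(243.3,240),.005)):
    r=pix("wrist",uv,z)[:2]-C;print(n,z,np.hypot(*r),"vise-frame cw angle from +y",np.pi/2-np.arctan2(r[1],r[0])-.287)
E
```

```text
ptr in 0.026 0.030371118137776203 vise-frame cw angle from +y 1.1953525206548539
ptr out 0.026 0.050323167950496926 vise-frame cw angle from +y 1.154063568573337
lineA 0.012 0.05455909174913895 vise-frame cw angle from +y 1.1563376208107463
lineA 0.005 0.05248153021586083 vise-frame cw angle from +y 1.1940807946944874
lineB 0.012 0.04920420356924922 vise-frame cw angle from +y -0.057018934702184165
lineB 0.005 0.04726222772470553 vise-frame cw angle from +y -0.10573997266371854
```

The pointer sits on the locked line to within about 0.03 rad, and the other line is 1.2 rad back, so the ring is locked. Next is the file.

Emit:
{"api": "move_arm", "payload": {
  "gripper": [0.6,0.6,0.6,0.6,0.6],
  "xyz": [
    [0,-4.1,-0.8],
    [0.1,-8.2,-1.6],
    [0.1,-12.3,-2.4],
    [0.2,-16.3,-3.3],
    [0.2,-20.4,-4.1]
  ],
  "turn": [0.05,0.09,0.14,0.19,0.24]
}}

```text
time: 7.1
eef_pos: [0.5713, 0.0291, 0.2569]
ee_rot: [-0.0, 0.976, 0.219, -0.001]
wrist_force: [1.0, 0.7, 0.3]
width: 0.0517
finger_force: 0.0
```

Emit:
{"api": "move_arm", "payload": {
  "gripper": [0.6,0.6,0.6,0.6,0.6],
  "xyz": [
    [-0.9,-4,-0.8],
    [-0.9,-7.8,-0.6],
    [-0.9,-11.5,-0.2],
    [-0.9,-15,0],
    [-0.9,-19,0.2]
  ],
  "turn": [0.05,0.1,0.14,0.19,0.2]
}}

```text
time: 7.6
eef_pos: [0.4821, 0.1964, 0.2548]
ee_rot: [0.0, 0.993, 0.12, -0.001]
wrist_force: [0.1, 1.4, 0.5]
width: 0.0513
finger_force: 0.0
```

```bash
python3 - <<'E'
from h import *
np.set_printoptions(precision=4,suppress=True)
o=env.get_obs();print(o["eef_pos"])
im,d=env.grab_frame("wrist");save("w3",im)
for t,z in(("file_grip",.163),("block",0),("chisel",None),("file",.136)):
    for m in env.mark_of("wrist",t)[:2]:
        u,v=m["at"];print(t,round(m["conf"],2),np.round(m["at"]),pix("wrist",m["at"],z) if z is not None else "",pix("wrist",m["at"],d=d[int(min(v,419)),int(min(u,559))]))
s=plan([.46,.277,.25],.23)
E
```

```text
[0.4821 0.1964 0.2548]
file_grip 0.7 [150. 178.] [0.4817 0.2883 0.163 ] [0.4846 0.2856 0.1722]
block 0.6 [239.  36.] [0.6069 0.2652 0.    ] [0.5946 0.2531 0.0997]
block 0.42 [279. 140.] [0.5116 0.1976 0.    ] [0.5294 0.2051 0.1543]
chisel 0.67 [282. 141.]  [0.5307 0.2021 0.1565]
file 0.75 [162. 136.] [0.5109 0.2889 0.136 ] [0.5135 0.285  0.15  ]
file 0.56 [112. 240.] [0.4163 0.3171 0.136 ] [0.3534 0.362  0.0203]
xyz [[-0.1, -4.2, 0.3], [-0.3, -8.5, 0.5]] turn [0.01, 0.01]
```

View pics/w3.png

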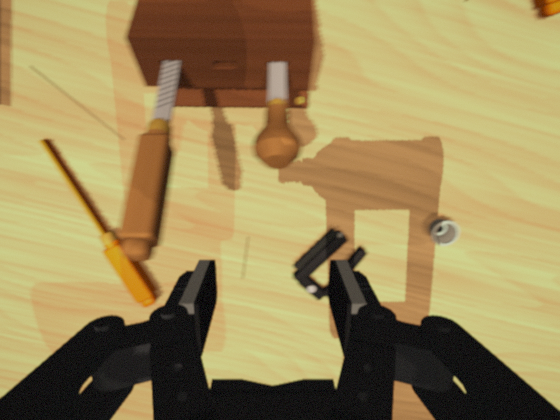

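The view shows the file's brown handle from (158,130) to (138,250), the chisel at (280,145), and an orange file below it at (130,275). I'll fit the file's axis from the depth.

```bash
cat > fit.py <<'E'
from h import *
np.set_printoptions(precision=4,suppress=True)
def cloud(c):
    im,d=env.grab_frame(c);i=env.camera_info(c);K=i["mtx"];T=np.linalg.inv(i["camera_from_world"])
    v,u=np.mgrid[:420,:560];p=np.stack([(u-K[0,2])/K[0,0],(v-K[1,2])/K[1,1],np.ones_like(d)],-1)*d[...,None]
    return im,d,p@T[:3,:3].T+T[:3,3]
E
python3 - <<'E'
from fit import *
im,d,P=cloud("wrist")
for z0,z1,n in((.145,.20,"handle"),):
    m=(P[...,2]>z0)&(P[...,2]<z1+.02)&(np.hypot(P[...,0]-.48,P[...,1]-.28)<.075)&(d>0)
    m=cv2.erode(m.astype(np.uint8),np.ones((3,3)))>0
    q=P[m]
    # centre line in plan: per height slice mid of y extents
    t=q[:,0];c=[]
    for lo in np.arange(.44,.53,.01):
        s=q[(t>=lo)&(t<lo+.01)]
        if len(s)>15:c.append([lo+.005,(s[:,1].min()+s[:,1].max())/2,np.ptp(s[:,1]),s[:,2].max()]);print(np.array(c[-1]),len(s))
    c=np.array(c);f=np.polyfit(c[:,0],c[:,1],1);print("yaw",np.arctan(f[0]),"y at .485",np.polyval(f,.485))
s=[x for x in env.silhouettes("wrist","file")][0]
q=P[s["mask"]&(d>0)];q=q[q[:,2]>.08];w,V=np.linalg.eigh(np.cov(q.T));a=V[:,2]*np.sign(V[0,2]);print(len(q),np.median(q,0),a,np.arctan2(a[1],a[0]))
E
```

```text
[0.445  0.274  0.0173 0.2055] 215
[0.455  0.2765 0.0227 0.2055] 615
[0.465  0.2783 0.0231 0.2001] 795
[0.475  0.2808 0.0232 0.1916] 756
[0.485  0.283  0.0227 0.1827] 698
[0.495  0.2851 0.0224 0.1727] 610
[0.505  0.2878 0.0229 0.1632] 508
[0.515  0.2889 0.0198 0.1534] 159
yaw 0.21528063536868092 y at .485 0.28289364865752775
  avg = a.mean(axis, **keepdims_kw)
  ret = um.true_divide(
<stdin>:14: RuntimeWarning: Degrees of freedom <= 0 for slice
  c *= np.true_divide(1, fact)
  c *= np.true_divide(1, fact)
Traceback (most recent call last):
numpy.linalg.LinAlgError: Eigenvalues did not converge
```

```bash
python3 - <<'E'
from h import *
s=plan([.4795,.2817,.25],.215)
s=plan([.4795,.2817,.147],.215,start=s)
E
```

```text
xyz [[0.8, -4.3, 0.3], [1.6, -8.5, 0.6]] turn [0.01, 0.03]
xyz [[0.0, 0.0, 3.4], [0.0, 0.0, 6.9], [0.0, 0.0, 10.3]] turn [-0.0, -0.0, -0.0]
```

Emit:
{"api": "move_arm", "payload": {
  "gripper": [0.6,0.6,0.6],
  "xyz": [
    [0.8,-4.3,0.3],
    [1.6,-8.5,0.6],
    [1.6,-8.5,0.6]
  ],
  "turn": [0.01,0.03,0.03]
}}

```text
time: 8.25
eef_pos: [0.4793, 0.2851, 0.2499]
ee_rot: [-0.001, 0.994, 0.107, 0.0]
wrist_force: [-0.6, -0.7, -0.2]
width: 0.0509
finger_force: 0.0
```

Emit:
{"api": "move_arm", "payload": {
  "gripper": [0.6,0.6,0.6,0.6],
  "xyz": [
    [0,0,3.4],
    [0,0,6.9],
    [0,0,10.2],
    [0,0,10.2]
  ],
  "turn": [0,0,0,0]
}}

```text
time: 8.65
eef_pos: [0.476, 0.2792, 0.1443]
ee_rot: [0.001, 0.994, 0.106, -0.004]
wrist_force: [-0.3, -0.3, -0.2]
width: 0.051
finger_force: 0.0
```

Emit:
{"api": "move_arm", "payload": {
  "gripper": [0.2,0.2,0.2,0.2,0.2],
  "xyz": [
    [0,0,0],
    [0,0,0],
    [0,0,0],
    [0,0,0],
    [0,0,0]
  ],
  "turn": [0,0,0,0,0],
  "newtons": 60
}}

```text
time: 9.15
eef_pos: [0.48, 0.2825, 0.1499]
ee_rot: [-0.0, 0.994, 0.106, 0.002]
wrist_force: [0.1, -0.9, 5.7]
width: 0.021
finger_force: 59.2
```

Emit:
{"api": "move_arm", "payload": {
  "gripper": [0.2,0.2,0.2,0.2,0.2],
  "xyz": [
    [-0.6,0,-0.6],
    [-1.4,0,-1.4],
    [-2.2,0,-2.2],
    [-3,0,-3],
    [-3.8,0,-3.8]
  ],
  "turn": [0,0,0,0,0]
}}

```text
time: 9.65
eef_pos: [0.4408, 0.2739, 0.1873]
ee_rot: [-0.0, 0.994, 0.106, 0.0]
wrist_force: [2.4, 0.6, 0.3]
width: 0.0211
finger_force: 58.7
```

Emit:
{"api": "move_arm", "payload": {
  "gripper": [0.2,0.2,0.2,0.2,0.2],
  "xyz": [
    [-0.8,0,-0.8],
    [-1.6,0,-1.6],
    [-2.4,0,-2.6],
    [-2.4,0,-5],
    [-2.4,0,-8]
  ],
  "turn": [0,0,0,0,0]
}}

```text
time: 10.15
eef_pos: [0.4157, 0.2681, 0.2661]
ee_rot: [0.001, 0.994, 0.106, -0.002]
wrist_force: [-0.1, -0.3, -0.6]
width: 0.0213
finger_force: 58.7
```

```bash
python3 - <<'E'
from fit import *
o=env.get_obs();print(o["eef_pos"],o["wrist_force"],o["width"])
im,d,P=cloud("scene");save("s2",im)
for m in env.mark_of("scene","file_tip")[:2]+env.mark_of("scene","chisel")[:1]+env.mark_of("scene","file_grip")[:2]: 
    u,v=m["at"];print(m["conf"],m["at"],pix("scene",m["at"],d=d[int(v),int(u)]))
E
```

```text
[0.4157 0.2681 0.2661] [-0.1183 -0.3151 -0.5865] 0.02134391581480852
0.81 [320.1, 137.4] [0.5382 0.2976 0.1596]
0.6 [318.3, 144.2] [0.4563 0.4339 0.0012]
0.92 [293.6, 173.6] [0.541  0.193  0.1398]
0.78 [263.8, 78.1] [0.4316 0.252  0.2897]
0.77 [323.6, 331.3] [ 0.7474 -0.0147  0.023 ]
```

View pics/s2.png

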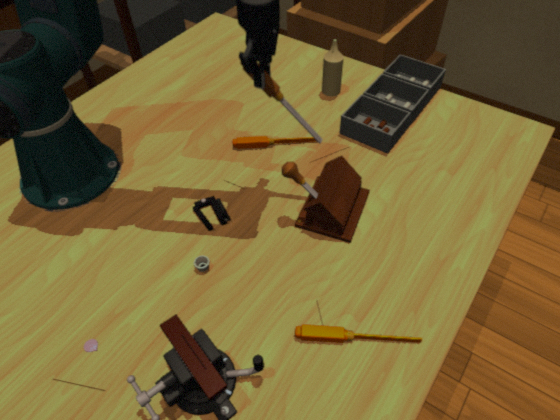

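The scene view shows the file clear of the block, with its tip at about (320,138), held at 45° about 0.178 m ahead of the pads. The chisel, capo and cup are undisturbed. I'll carry it over the vise.

```bash
python3 - <<'E'
from h import *
C=np.array([.615,-.2007]);u=np.array([np.cos(-.287),np.sin(-.287)])
o=env.get_obs()["eef_pos"];s=plan([*o[:2],.315],.215)
a=C-.072*u
s=plan([*a,.315],-.287,start=s)
s=plan([*a,.245],-.287,start=s)
E
```

```text
xyz [[0.0, 0.0, -2.4], [0.0, 0.0, -4.8]] turn [-0.0, -0.0]
xyz [[0.3, 4.2, 0.0], [0.5, 8.5, 0.0], [0.8, 12.7, 0.0], [1.1, 17.0, 0.0], [1.3, 21.2, 0.0]] turn [0.05, 0.09, 0.14, 0.18, 0.23]
xyz [[1.2, 4.1, 0.0], [2.4, 8.1, 0.0], [3.7, 12.2, 0.0], [4.9, 16.3, 0.0], [6.1, 20.3, 0.0]] turn [0.05, 0.09, 0.14, 0.18, 0.23]
xyz [[2.1, 3.7, 0.0]] turn [0.05]
xyz [[0.0, 0.0, 3.5], [0.0, 0.0, 7.0]] turn [-0.0, -0.0]
```

Emit:
{"api": "move_arm", "payload": {
  "gripper": [0.2,0.2],
  "xyz": [
    [0,0,-2.4],
    [0,0,-4.8]
  ],
  "turn": [0,0]
}}

```text
time: 10.55
eef_pos: [0.4162, 0.2681, 0.3127]
ee_rot: [0.001, 0.994, 0.106, -0.003]
wrist_force: [0.3, -0.5, -1.0]
width: 0.021
finger_force: 58.7
```

Emit:
{"api": "move_arm", "payload": {
  "gripper": [0.2,0.2,0.2,0.2,0.2],
  "xyz": [
    [0.3,4.2,0],
    [0.5,8.5,0],
    [0.8,12.7,0],
    [1.1,17,0],
    [1.3,21.2,0]
  ],
  "turn": [0.05,0.09,0.14,0.18,0.23]
}}

```text
time: 11.05
eef_pos: [0.4745, 0.0629, 0.3127]
ee_rot: [-0.0, 1.0, -0.009, -0.002]
wrist_force: [0.7, 1.3, -0.7]
width: 0.021
finger_force: 58.9
```

Emit:
{"api": "move_arm", "payload": {
  "gripper": [0.2,0.2,0.2,0.2,0.2],
  "xyz": [
    [1.2,4.1,0],
    [2.4,8.1,0],
    [3.7,12.2,0],
    [4.9,16.3,0],
    [6.1,20.3,0]
  ],
  "turn": [0.05,0.09,0.14,0.18,0.23]
}}

```text
time: 11.55
eef_pos: [0.5321, -0.1408, 0.3125]
ee_rot: [-0.001, 0.992, -0.124, -0.002]
wrist_force: [-0.3, -0.0, -1.0]
width: 0.0212
finger_force: 58.9
```

Emit:
{"api": "move_arm", "payload": {
  "gripper": [0.2,0.2,0.2,0.2,0.2],
  "xyz": [
    [2.1,3.7,0],
    [2.1,3.7,0],
    [2.1,3.7,3.5],
    [2.1,3.7,7],
    [2.1,3.7,7]
  ],
  "turn": [0.05,0.05,0.05,0.05,0.05]
}}

```text
time: 12.05
eef_pos: [0.5397, -0.178, 0.2383]
ee_rot: [-0.002, 0.989, -0.148, -0.006]
wrist_force: [-1.8, 1.4, -0.9]
width: 0.0209
finger_force: 58.9
```

```bash
cat > st.py <<'E'
from fit import *
C=np.array([.615,-.2007]);u=np.array([np.cos(-.287),np.sin(-.287)]);w=np.array([-u[1],u[0]])
o=env.get_obs();p=np.array(o["eef_pos"]);M=rot(o["ee_rot"]);print(o["time"],p,o["wrist_force"],o["width"],"yaw",np.arctan2(M[1,0],M[0,0]),"along,across",(p[:2]-C)@u,(p[:2]-C)@w)
for c in("scene","top"):
    im,d,P=cloud(c)
    for t in("file_tip","file_blade","file_grip"):
        for m in env.mark_of(c,t)[:3]:
            x,v=m["at"];q=pix(c,m["at"],d=d[int(v),int(x)])
            if np.hypot(*(q[:2]-C))<.2:print(c,t,round(m["conf"],2),np.round(m["at"]),q,"al,ac",(q[:2]-C)@u,(q[:2]-C)@w)
    # blade/handle cloud above the blank
    rel=P[...,:2]-C;al=rel@u;ac=rel@w;z=P[...,2]
    for lo in np.arange(-.16,.09,.02):
        s=(al>lo)&(al<lo+.02)&(abs(ac)<.02)&(z>.124)&(z<.30)&(d>0)
        if s.sum()>8 and o["eef_pos"][2]<.3:print(c,"al",round(lo+.01,2),"n",s.sum(),"z",np.percentile(z[s],[10,50,90]),"ac",np.median(ac[s]))
E
python3 st.py
```

```text
12.05 [ 0.5397 -0.178   0.2383] [-1.763   1.3701 -0.8977] 0.020858219848287084 yaw -0.29706619683510394 along,across -0.0785966408189294 0.0004235431384131316
scene file_tip 0.95 [208. 380.] [ 0.6643 -0.2183  0.1168] al,ac 0.052268430266301694 -0.002942091502985125
scene file_blade 0.56 [187. 340.] [ 0.621  -0.2017  0.1723] al,ac 0.006008244133545828 0.0007245121124327331
scene file_grip 0.75 [147. 276.] [ 0.5487 -0.1827  0.2546] al,ac -0.06866038670735124 -0.0014812046809996153
scene al -0.09 n 186 z [0.2683 0.2733 0.2782] ac 0.001614601633022687
scene al -0.07 n 643 z [0.2492 0.2611 0.2851] ac -0.00011020162000923388
scene al -0.05 n 357 z [0.2252 0.2378 0.2464] ac -0.0007732999253128763
scene al -0.03 n 236 z [0.198  0.2078 0.2213] ac -0.00013312379130923108
scene al -0.01 n 193 z [0.1786 0.1861 0.1937] ac -8.902517574019258e-05
scene al 0.01 n 182 z [0.1592 0.1669 0.1745] ac 0.0001776300323235256
scene al 0.03 n 184 z [0.1404 0.148  0.1554] ac 0.00035727785841398126
scene al 0.05 n 108 z [0.1275 0.1323 0.1372] ac 0.0006344774456827031
top file_tip 0.74 [395. 167.] [ 0.6781 -0.2234  0.1172] al,ac 0.06697490971239263 -0.0038966804367577463
top file_blade 0.55 [395. 184.] [ 0.6256 -0.2053  0.1794] al,ac 0.011462307192243707 -0.001425424373651039
top file_grip 0.83 [398. 216.] [ 0.5344 -0.1443  0.4086] al,ac -0.09323270345316995 0.03132726218662218
top al -0.11 n 73 z [0.2828 0.2929 0.2988] ac 0.0035371475107416573
top al -0.09 n 80 z [0.2645 0.2897 0.2957] ac 0.008742303052026296
top al -0.03 n 36 z [0.2141 0.2259 0.2372] ac 0.003988225605633597
top al -0.01 n 42 z [0.1939 0.202  0.2086] ac 0.0008823347285467717
top al 0.01 n 42 z [0.1762 0.1824 0.1922] ac 0.0010815295007879577
top al 0.03 n 40 z [0.1587 0.1635 0.1718] ac 0.002259073603304901
top al 0.05 n 38 z [0.1391 0.1469 0.1537] ac 0.0004272995653986769
```

The file is aligned with the blank: its across offset is about 0 and the tip is just above the blank. The moves can't tilt the tool, so I'll pivot the file in the pads. With a light grip I'll rest the tip on the blank and swing the gripper down along an arc.

Emit:
{"api": "move_arm", "payload": {
  "gripper": [0.2,0.2,0.2,0.2,0.2],
  "xyz": [
    [0,0,0],
    [0,0,1],
    [0,0,1.8],
    [-1,0,2.8],
    [-1.8,0,3.9]
  ],
  "turn": [0,0,0,0,0],
  "newtons": 25
}}

```text
time: 12.95
eef_pos: [0.5282, -0.1756, 0.2053]
ee_rot: [0.0, 0.989, -0.148, 0.001]
wrist_force: [0.2, -0.3, 2.8]
width: 0.0208
finger_force: 56.3
```

```bash
python3 st.py | grep -v top
```

```text
12.95 [ 0.5282 -0.1756  0.2053] [ 0.2047 -0.3136  2.7908] 0.020827864018412773 yaw -0.2972308904697825 along,across -0.09039421223499128 -0.0005329616688823409
scene file_tip 0.81 [210. 386.] [ 0.6748 -0.2236  0.118 ] al,ac 0.06381368141320595 -0.00502047703859331
scene file_tip 0.58 [148. 285.] [ 0.5405 -0.1828  0.2245] al,ac -0.07650595307445748 -0.0039142918614949234
scene file_blade 0.74 [191. 345.] [ 0.6243 -0.2005  0.1558] al,ac 0.008894819373855053 0.0028456855600153545
scene file_grip 0.79 [145. 285.] [ 0.5381 -0.1856  0.2258] al,ac -0.07799854872382984 -0.007264764512885004
scene al -0.11 n 75 z [0.2379 0.2404 0.2425] ac 0.0009963758660509437
scene al -0.09 n 331 z [0.2251 0.2321 0.2416] ac 0.0007659806741435181
scene al -0.07 n 809 z [0.2143 0.2441 0.2922] ac -0.0009018988909208829
scene al -0.05 n 271 z [0.1936 0.2025 0.2107] ac -0.0019479572783430157
scene al -0.03 n 176 z [0.1753 0.1813 0.1875] ac -0.0017639183180401348
scene al -0.01 n 159 z [0.1627 0.1682 0.1735] ac -0.0019349158118463093
scene al 0.01 n 168 z [0.1489 0.1545 0.1605] ac -0.00220337633434066
scene al 0.03 n 160 z [0.1365 0.1414 0.1468] ac -0.0021090874863436073
scene al 0.05 n 139 z [0.1254 0.1296 0.1342] ac -0.0023661606026748974
```

The pivot works: the file is now at about 33°, with only 3 N on the wrist. I'll continue the arc.

Emit:
{"api": "move_arm", "payload": {
  "gripper": [0.2,0.2,0.2,0.2,0.2],
  "xyz": [
    [-0.8,0,1.2],
    [-1.5,0,2.4],
    [-2.1,0,3.7],
    [-2.5,0,5],
    [-2.9,0,6.4]
  ],
  "turn": [0,0,0,0,0]
}}

```text
time: 13.85
eef_pos: [0.5002, -0.1671, 0.1417]
ee_rot: [0.0, 0.989, -0.148, 0.001]
wrist_force: [-0.5, 0.3, 3.1]
width: 0.0214
finger_force: 54.0
```

Emit:
{"api": "move_arm", "payload": {
  "gripper": [0.2,0.2,0.2,0.2],
  "xyz": [
    [-0.3,0,1.3],
    [-0.5,0,2.6],
    [-0.5,0,3.4],
    [-0.5,0,3.4]
  ],
  "turn": [0,0,0,0]
}}

```text
time: 14.25
eef_pos: [0.4943, -0.1653, 0.1071]
ee_rot: [-0.0, 0.989, -0.148, -0.001]
wrist_force: [-3.0, 0.4, 3.6]
width: 0.0211
finger_force: 55.7
```

```bash
python3 st.py | grep -v top
```

```text
14.25 [ 0.4943 -0.1653  0.1071] [-3.0074  0.4108  3.6327] 0.02108926223159157 yaw -0.2971298145235962 along,across -0.12577457230136782 -0.00017923770265917467
scene file_tip 0.65 [209. 384.] [ 0.6703 -0.222   0.117 ] al,ac 0.05906403231604618 -0.004772930221849546
scene file_blade 0.81 [186. 346.] [ 0.6096 -0.2021  0.1341] al,ac -0.004816552199520198 -0.002889020088679527
scene file_grip 0.92 [154. 300.] [ 0.5127 -0.1737  0.1367] al,ac -0.10576182102806371 -0.003036710531524189
scene al -0.15 n 44 z [0.1307 0.1318 0.1338] ac 0.0026608671445415436
scene al -0.13 n 141 z [0.1318 0.1337 0.1414] ac 0.001061224360522655
scene al -0.11 n 594 z [0.1336 0.1755 0.2066] ac 3.9509117715366145e-05
scene al -0.09 n 954 z [0.1366 0.2627 0.2829] ac -0.0014416463275768142
scene al -0.07 n 147 z [0.1282 0.1324 0.1356] ac -0.0018799459065088168
scene al -0.05 n 96 z [0.1285 0.13   0.1316] ac -0.0017040310265201456
scene al -0.03 n 105 z [0.1303 0.1317 0.1329] ac -0.0015552526777520954
scene al -0.01 n 110 z [0.1318 0.1333 0.1347] ac -0.0024387588824087408
scene al 0.01 n 114 z [0.1334 0.1352 0.1365] ac -0.0023637663930402637
scene al 0.03 n 119 z [0.1351 0.1368 0.138 ] ac -0.0023144108889569495
scene al 0.05 n 135 z [0.1367 0.1381 0.1395] ac -0.0025913868342556283
```

The blade levelled and went slightly past, to about 4.7° tip-up, because the ferrule met the blank's near edge. I'll lift, pass to the far end, and press the handle's butt flat on the blank's top to bring the tip down.

```bash
python3 - <<'E'
from h import *
C=np.array([.615,-.2007]);u=np.array([np.cos(-.287),np.sin(-.287)])
o=env.get_obs()["eef_pos"];s=plan([*o[:2],.165],-.28)
s=plan([*(C+.108*u),.165],-.28,start=s)
s=plan([*(C+.108*u),.122],-.28,per=.015,start=s)
E
```

```text
xyz [[0.0, 0.0, -2.9], [0.0, 0.0, -5.8]] turn [-0.01, -0.02]
xyz [[3.9, 0.0, 0.0], [7.8, 0.1, 0.0], [11.7, 0.1, 0.0], [15.6, 0.1, 0.0], [19.5, 0.1, 0.0]] turn [-0.0, -0.0, -0.0, -0.0, -0.0]
xyz [[3.9, 0.0, 0.0]] turn [-0.0]
xyz [[0.0, 0.0, 1.4], [0.0, 0.0, 2.9], [0.0, 0.0, 4.3]] turn [-0.0, -0.0, -0.0]
```

Emit:
{"api": "move_arm", "payload": {
  "gripper": [0.2,0.2,0.2],
  "xyz": [
    [0,0,-2.9],
    [0,0,-5.8],
    [0,0,-5.8]
  ],
  "turn": [-0.01,-0.02,-0.02]
}}

```text
time: 14.95
eef_pos: [0.498, -0.1667, 0.1688]
ee_rot: [0.001, 0.99, -0.138, 0.004]
wrist_force: [1.6, 0.2, -0.7]
width: 0.0213
finger_force: 55.1
```

Emit:
{"api": "move_arm", "payload": {
  "gripper": [0.2,0.2,0.2,0.2,0.2],
  "xyz": [
    [3.9,0,0],
    [7.8,0.1,0],
    [11.7,0.1,0],
    [15.6,0.1,0],
    [19.5,0.1,0]
  ],
  "turn": [0,0,0,0,0]
}}

```text
time: 15.45
eef_pos: [0.6835, -0.2198, 0.164]
ee_rot: [-0.0, 0.99, -0.138, -0.0]
wrist_force: [1.4, -0.1, -0.3]
width: 0.0212
finger_force: 55.1
```

Emit:
{"api": "move_arm", "payload": {
  "gripper": [0.2,0.2,0.2,0.2,0.2],
  "xyz": [
    [3.9,0,0],
    [3.9,0,0],
    [3.9,0,1.5],
    [3.9,0,3],
    [3.9,0,4]
  ],
  "turn": [0,0,0,0,0]
}}

```text
time: 15.95
eef_pos: [0.7169, -0.2292, 0.1222]
ee_rot: [-0.001, 0.99, -0.138, -0.002]
wrist_force: [-0.6, 0.2, -1.1]
width: 0.0213
finger_force: 55.1
```

Emit:
{"api": "move_arm", "payload": {
  "gripper": [0.2,0.2,0.2],
  "xyz": [
    [0,0,0],
    [0,0,0.3],
    [0,0,0.3]
  ],
  "turn": [0,0,0]
}}

```text
time: 16.25
eef_pos: [0.7195, -0.2303, 0.1226]
ee_rot: [-0.0, 0.99, -0.138, 0.0]
wrist_force: [0.7, 0.7, -0.5]
width: 0.0211
finger_force: 55.1
```

```bash
sed -i 's/np.arange(-.16,.09,.02)/np.arange(-.16,.3,.02)/' st.py; python3 st.py
```

```text
16.25 [ 0.7195 -0.2303  0.1226] [ 0.6898  0.6867 -0.5309] 0.021133152289031745 yaw -0.2772252680224144 along,across 0.10861264197916219 0.0011963346890012938
scene file_grip 0.66 [233. 412.] [ 0.7338 -0.2381  0.1496] al,ac 0.1245408690450125 -0.002240439093393755
scene al 0.11 n 106 z [0.1392 0.1498 0.1535] ac 0.0006287406406057093
scene al 0.13 n 363 z [0.1475 0.1511 0.195 ] ac -0.0005430931441778595
scene al 0.15 n 581 z [0.2572 0.2794 0.2953] ac -0.0013092616574302055
top file_grip 0.72 [405. 146.] [ 0.6968 -0.2016  0.2713] al,ac 0.0786866380427989 0.022319757101170568
top al 0.07 n 65 z [0.1372 0.145  0.1489] ac 0.004126983426825173
top al 0.09 n 104 z [0.1407 0.1495 0.1961] ac 0.009476713817779474
top al 0.11 n 20 z [0.1468 0.1496 0.1529] ac -0.0005675707189502239
top al 0.17 n 9 z [0.1419 0.1457 0.1468] ac 0.007813660223207166
top al 0.19 n 36 z [0.1444 0.1474 0.1508] ac 0.0031006492178102495
top al 0.21 n 46 z [0.1461 0.149  0.1509] ac 0.003269177609292119
top al 0.23 n 49 z [0.1484 0.1501 0.1529] ac 0.0024049982773786597
top al 0.25 n 49 z [0.1493 0.1525 0.1555] ac 0.003053808219595015
top al 0.27 n 46 z [0.1513 0.1536 0.1565] ac 0.0034151374379189563
top al 0.29 n 35 z [0.1519 0.1548 0.1577] ac 0.0028932686761859302
```

Emit:
{"api": "move_arm", "payload": {
  "gripper": [0.2,0.2,0.2,0.2,0.2],
  "xyz": [
    [0,0,0.3],
    [0,0,0.5],
    [0,0,0.7],
    [0,0,0.8],
    [0,0,0.8]
  ],
  "turn": [0,0,0,0,0]
}}

```text
time: 17.15
eef_pos: [0.7198, -0.2304, 0.1168]
ee_rot: [0.0, 0.99, -0.138, 0.0]
wrist_force: [-4.4, 1.6, 13.0]
width: 0.0211
finger_force: 57.1
```

```bash
python3 st.py | grep -v scene
```

```text
17.15 [ 0.7198 -0.2304  0.1168] [-4.4442  1.5929 13.0489] 0.021064019771848047 yaw -0.27715249712815254 along,across 0.10888026810036867 0.0011881870210858844
top file_grip 0.9 [403. 144.] [ 0.7035 -0.1992  0.2621] al,ac 0.08445703513364965 0.026499848024034104
top al 0.07 n 63 z [0.1307 0.1388 0.1418] ac 0.00356021362646265
top al 0.09 n 98 z [0.1335 0.1431 0.1858] ac 0.00813832845970357
top al 0.11 n 18 z [0.1381 0.1434 0.1457] ac 0.0004221965626937213
top al 0.19 n 38 z [0.1379 0.1403 0.1438] ac 0.0035755318821081143
top al 0.21 n 45 z [0.1389 0.1419 0.1437] ac 0.0028691792699322176
top al 0.23 n 48 z [0.1407 0.1426 0.1456] ac 0.0027291140726759446
top al 0.25 n 47 z [0.1425 0.1449 0.1477] ac 0.0029455500616151855
top al 0.27 n 48 z [0.1438 0.1465 0.1487] ac 0.0034749181563326903
top al 0.29 n 32 z [0.1454 0.1479 0.1498] ac 0.0038183260797829376
```

Emit:
{"api": "move_arm", "payload": {
  "gripper": [0.2,0.2,0.2,0.2],
  "xyz": [
    [0,0,0.2],
    [0,0,0.4],
    [0,0,0.4],
    [0,0,0.4]
  ],
  "turn": [0,0,0,0]
}}

```text
time: 17.95
eef_pos: [0.7214, -0.2309, 0.1133]
ee_rot: [0.0, 0.99, -0.138, 0.002]
wrist_force: [0.2, 0.3, 12.1]
width: 0.021
finger_force: 58.1
```

```bash
python3 st.py | grep -v scene
```

```text
17.95 [ 0.7214 -0.2309  0.1133] [ 0.229   0.2898 12.1468] 0.02103727014232611 yaw -0.27724223120862235 along,across 0.11057666073643113 0.001179856219097549
top file_grip 0.73 [402. 146.] [ 0.7014 -0.1999  0.2538] al,ac 0.08261079815515623 0.025175122651274542
top al 0.07 n 60 z [0.1305 0.1382 0.143 ] ac 0.0040048535840142094
top al 0.09 n 79 z [0.1373 0.1415 0.184 ] ac 0.006545350283583593
top al 0.11 n 31 z [0.131  0.1405 0.1447] ac 0.006071428441555053
top al 0.17 n 10 z [0.1305 0.1312 0.1329] ac 0.007954807705355935
top al 0.19 n 32 z [0.1278 0.1306 0.1342] ac 0.003572808316778791
top al 0.21 n 46 z [0.1284 0.1303 0.1324] ac 0.0030946150563833713
top al 0.23 n 44 z [0.1278 0.1308 0.1326] ac 0.0029766063481596354
top al 0.25 n 43 z [0.1284 0.1307 0.1331] ac 0.00309515854405595
top al 0.27 n 45 z [0.1278 0.1309 0.1327] ac 0.0036309150613474213
top al 0.29 n 33 z [0.1274 0.1302 0.1323] ac 0.003312641305338117
```

The blade is now level, with its top at 0.1305 m along its whole length. I'll tighten the grip, lift, and go back over the middle.

```bash
python3 - <<'E'
from h import *
C=np.array([.615,-.2007]);u=np.array([np.cos(-.287),np.sin(-.287)]);w=np.array([-u[1],u[0]])
o=env.get_obs()["eef_pos"];s=plan([*o[:2],.175],-.277)
s=plan([*(C-.116*u-.0015*w),.175],-.28,per=.04,start=s)
E
```

```text
xyz [[0.0, 0.0, -3.1], [0.0, 0.0, -6.2]] turn [-0.0, -0.0]
xyz [[-3.8, 0.0, 0.0], [-7.6, 0.0, 0.0], [-11.3, 0.0, 0.0], [-15.1, 0.0, 0.0], [-18.9, 0.0, 0.0]] turn [0.0, 0.0, 0.0, 0.0, 0.0]
xyz [[-3.8, 0.0, 0.0]] turn [0.0]
```

Emit:
{"api": "move_arm", "payload": {
  "gripper": [0.1,0.1,0.1,0.1,0.1],
  "xyz": [
    [0,0,-0.3],
    [0,0,-0.4],
    [0,0,-1.5],
    [0,0,-3.5],
    [0,0,-6.2]
  ],
  "turn": [0,0,0,0,0],
  "newtons": 90
}}

```text
time: 18.85
eef_pos: [0.7182, -0.2298, 0.1712]
ee_rot: [-0.001, 0.99, -0.138, -0.002]
wrist_force: [-0.4, 0.2, -0.7]
width: 0.0207
finger_force: 88.7
```

Emit:
{"api": "move_arm", "payload": {
  "gripper": [0.1,0.1,0.1,0.1,0.1],
  "xyz": [
    [-2,0,0],
    [-5,0,0],
    [-8.5,0,0],
    [-12,0,0],
    [-15.5,0,0]
  ],
  "turn": [0,0,0,0,0]
}}

```text
time: 19.35
eef_pos: [0.569, -0.1874, 0.1725]
ee_rot: [-0.0, 0.99, -0.138, -0.0]
wrist_force: [-0.1, -0.1, -0.8]
width: 0.0207
finger_force: 88.7
```

Emit:
{"api": "move_arm", "payload": {
  "gripper": [0.1,0.1,0.1,0.1,0.1],
  "xyz": [
    [-3,0,0.5],
    [-5.5,0,1.2],
    [-7.2,0,1.7],
    [-7.2,0,1.7],
    [-7.2,0,1.7]
  ],
  "turn": [0,0,0,0,0]
}}

```text
time: 19.85
eef_pos: [0.5021, -0.1686, 0.1559]
ee_rot: [0.0, 0.99, -0.138, 0.001]
wrist_force: [0.2, -0.1, -0.9]
width: 0.0207
finger_force: 88.7
```

```bash
python3 st.py; python3 - <<'E'
from fit import *
im,d,P=cloud("scene");save("s3",im)
E
```

```text
19.85 [ 0.5021 -0.1686  0.1559] [ 0.1807 -0.0737 -0.8661] 0.02066280707501169 yaw -0.2774330116393643 along,across -0.11739656632829265 -0.0011635488943967237
scene file_tip 0.62 [210. 377.] [ 0.6632 -0.213   0.1154] al,ac 0.04970825771897172 0.0018071864048711998
scene file_blade 0.6 [188. 340.] [ 0.6219 -0.2006  0.1707] al,ac 0.006603873887696348 0.00205986908367233
scene file_grip 0.96 [148. 290.] [ 0.5219 -0.1793  0.1854] al,ac -0.09534932865851654 -0.005778558785729578
scene al -0.15 n 10 z [0.1812 0.1829 0.1842] ac 0.002983248747012479
scene al -0.13 n 123 z [0.1819 0.1833 0.1849] ac 0.0006063418633545018
scene al -0.11 n 582 z [0.1736 0.1914 0.2438] ac 0.000679499863645959
scene al -0.09 n 525 z [0.1822 0.2477 0.2943] ac -0.001983503242997397
scene al -0.07 n 252 z [0.1753 0.1811 0.2942] ac -0.002230514598673532
scene al -0.05 n 140 z [0.1715 0.1733 0.178 ] ac -0.0012315814872381832
scene al -0.03 n 119 z [0.1714 0.1727 0.1742] ac -0.0011209099365412573
scene al -0.01 n 126 z [0.1708 0.1723 0.1737] ac -0.0007319198372459799
scene al 0.01 n 127 z [0.1712 0.1725 0.174 ] ac -0.00
[... 586 characters left out ...]
871] ac 0.0025353313411836244
top al -0.13 n 33 z [0.167  0.1818 0.1864] ac 0.00912496627390276
top al -0.09 n 16 z [0.1656 0.1734 0.1858] ac 0.010107734709417067
top al -0.07 n 56 z [0.174  0.1798 0.1838] ac 0.0038787820483897634
top al -0.05 n 51 z [0.1714 0.1743 0.179 ] ac 8.21490379740037e-05
top al -0.03 n 49 z [0.1707 0.1731 0.1759] ac 0.00026193901143077813
top al -0.01 n 50 z [0.1717 0.1736 0.1757] ac 0.0008976866847285111
top al 0.01 n 51 z [0.1702 0.1734 0.1763] ac 0.0005600047934621457
top al 0.03 n 51 z [0.1708 0.1725 0.175 ] ac 0.001295926453858837
top al 0.05 n 52 z [0.17   0.1726 0.175 ] ac 0.001019261836299197
top al 0.07 n 21 z [0.1706 0.1726 0.1753] ac 0.0009828072617957824
```

View pics/s3.png

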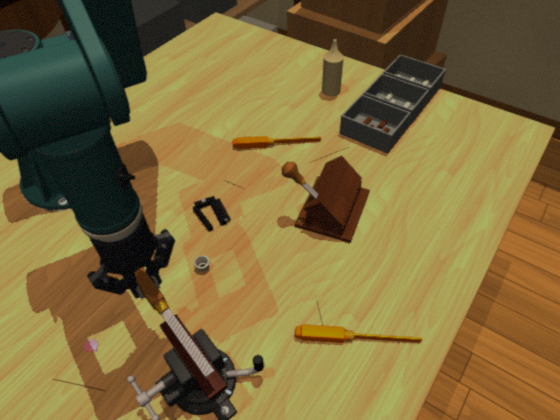

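The file is level over the blank, with its blade's top at 0.172 m along the whole length. The blade's middle is about 7 mm too far forward. The chisel, capo and cup are unmoved and the knob is still at its locked place (258,362). I'll make a last nudge and let it settle.

Emit:
{"api": "move_arm", "payload": {
  "gripper": [0.1,0.1,0.1,0.1,0.1],
  "xyz": [
    [-0.4,0,0.1],
    [-0.7,0,0.1],
    [-0.7,0,0.1],
    [-0.7,0,0.1],
    [-0.7,0,0.1]
  ],
  "turn": [0,0,0,0,0]
}}

```text
time: 20.8
eef_pos: [0.4946, -0.1663, 0.1544]
ee_rot: [0.0, 0.99, -0.138, 0.0]
wrist_force: [-0.4, 0.0, -1.5]
width: 0.0205
finger_force: 88.7
```

Emit:
{"api": "move_arm", "payload": {
  "gripper": [0.1,0.1,0.1,0.1,0.1],
  "xyz": [
    [0,0,0],
    [0,0,0],
    [0,0,0],
    [0,0,0],
    [0,0,0]
  ],
  "turn": [0,0,0,0,0]
}}

```text
time: 21.3
eef_pos: [0.4945, -0.1663, 0.1543]
ee_rot: [-0.0, 0.99, -0.138, -0.0]
wrist_force: [-0.8, -0.2, -1.1]
width: 0.0208
finger_force: 88.7
```

```bash
python3 st.py | grep -E "^2|blade|al 0|al -0.0[135]"; python3 - <<'E'
from fit import *
im,d,P=cloud("scene");C=np.array([.6148,-.2012])
q=P[(P[...,2]>.066)&(P[...,2]<.08)&(np.hypot(P[...,0]-.693,P[...,1]+.137)<.03)];r=q.mean(0)[:2]-C;print("knob",q.mean(0),"turn",-.287+np.pi/2+.6-np.arctan2(r[1],r[0]))
E
```

```text
21.3 [ 0.4945 -0.1663  0.1543] [-0.7712 -0.1712 -1.0943] 0.0207655987741896 yaw -0.2771913652124553 along,across -0.12529733904387616 -0.0010992026205429051
scene file_blade 0.61 [183. 338.] [ 0.6136 -0.2032  0.1711] al,ac -0.0006756660359981479 -0.0027812927861498135
scene al -0.05 n 115 z [0.1697 0.1711 0.1723] ac -0.0010559069822013215
scene al -0.03 n 117 z [0.1698 0.171  0.1724] ac -0.0007936212818604931
scene al -0.01 n 121 z [0.1695 0.1707 0.1722] ac -0.0005631017371480415
scene al 0.01 n 130 z [0.1692 0.1706 0.1717] ac -0.00022841177205114923
scene al 0.03 n 133 z [0.1689 0.1702 0.1716] ac -0.00045002510293830567
scene al 0.05 n 141 z [0.1689 0.1702 0.1717] ac -1.4675118573419112e-05
scene al 0.07 n 10 z [0.1691 0.1703 0.1713] ac 0.000749447708793592
top file_blade 0.91 [390. 192.] [ 0.6074 -0.1956  0.17  ] al,ac -0.00876695790188792 0.002730339757214018
top al -0.05 n 50 z [0.1694 0.1717 0.1741] ac 0.0004801092427708167
top al -0.03 n 51 z [0.1691 0.1714 0.1728] ac 0.0008360409070766018
top al -0.01 n 51 z [0.1678 0.1714 0.1739] ac 0.000717695340803125
top al 0.01 n 51 z [0.1693 0.1719 0.1736] ac 0.0004913833912715639
top al 0.03 n 51 z [0.1688 0.1717 0.1741] ac 0.0012830930662865326
top al 0.05 n 48 z [0.1689 0.1707 0.1732] ac 0.0013450901849558412
knob [ 0.6951 -0.1389  0.0721] turn 1.2244898230992374
```

```bash
python3 -c "
from rig import env
print(env.close_job())"
```

```text
the job is handed in; nothing more can be done
None
```

I locked the swivel with its pointer at the long line (about 1.2 rad). The file is held level, flat face down, about 5 cm above the blank, with its blade within a few mm of centred and lengthwise along it; I levelled it by touching it lightly on the blank, left the chisel, cup and capo alone, and handed the job in at about 22 s.

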